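# Slide the small flight case over until its feet drop into the lid dishes

## Task

At the sound desk the small flight case has been left crooked on the plain-lidded case. Slide it across onto the case next to it, the one with four dishes in its lid, and work it about until all four rubber feet have dropped into the dishes and it sits down square and level. Go gently: do not tip it or let it fall, do not shove the two lower cases out of place, and leave the tape, microphone, tumbler and torch alone.

Things in the scene. Friction and masses are not known exactly. Their poses are not given: they have to be found in the camera images.
- top_case: The small closed flight case to be moved, 0.6 to 1 kg: blue panels, aluminium edges, nothing to grip; 140 mm in x, 190 in y, 80 high over all. Origin: centre of its underside at the soles of its feet; z up; a half turn makes no difference. Starts on the plain case, up to 0.15 rad out of square with it. Pushed at half height it slides without tipping, at about 3 to 7 N.
- sole (a point): Centre of the sole of one foot of the small case. It has four flat round black rubber feet, 18 mm in diameter and 10 mm high, centred at x = +-45 mm, y = +-72 mm in its frame; this one is at +x, +y. The panels begin at the top of the feet.
- dish_case: The lower case with the dished lid, blue with aluminium edges: 180 mm in x, 210 in y, lid top 90 mm above its underside, 3.2 kg. Origin: centre of its underside; z up. Small case sliding over it does not move it; once the feet are caught, a push of about 15 N or more begins to shift it.
- dish_nominal (a point): Point on the dished case's base axis, level with the lid top: where the dishes would centre had the lid no play. The pose is the base's: the lift-off lid has end play and is latched where it lies, up to 5 mm off along y either way (none along x), so the dishes must be found by feel.
- dish_floor (a point): Same axis, 6 mm lower: the level of the dish floors. Four round dishes, 22 mm in diameter (2 mm clearance round a foot), are centred on the lid at x = +-45 mm, y = +-72 mm; the rest of the lid is flat. Feet slid straight over the wrong dishes drop into them; a foot passing 20 mm or more to the side of a dish's centre does not.
- plain_case: The lower case with the flat plain lid, standing beside the dished one along y (on its left or on its right), squared up with it, 7 mm between their bases: 180 mm in x, 210 mm in y, lid top 90 mm above its underside, level with the dished lid; 3.2 kg. Origin: centre of its underside; z up.
- tape: Bystander: roll of black tape lying flat, 104 mm diameter, 48 mm high. Origin: centre of its underside.
- microphone: Bystander: hand microphone lying down, 183 mm long, head 51 mm in diameter. Origin: on the table under it; x along it towards the head, which ends 98 mm from the origin; the other end is 85 mm from it.
- tumbler: Bystander: clear plastic tumbler, 72 mm diameter, 110 mm high. Origin: centre of its underside.
- torch: Bystander: metal torch lying down, 135 mm long, head 38 mm in diameter. Origin: on the table under it; x along it towards the head, 65 mm to the head's end and 70 mm to the tail.

How it is judged (in metres and radians):
At the end, for the whole second after the job is handed in: The small case rests still on the dished lid, level within 0.015 rad and square within 0.06 rad, all four feet down in their dishes: its origin 82 to 85.8 mm above the dished case's underside (home: 84), and within 6 mm in x and 10 mm in y of that case's centre (z of top_case in the frame of dish_case between 0.082 and 0.0858 m and x of top_case in the frame of dish_case between -0.006 and 0.006 m and y of top_case in the frame of dish_case between -0.01 and 0.01 m and angle between top_case's own z axis and vertical below 0.015 rad and angle between the y axis of top_case and the y axis of dish_case, either way round below 0.06 rad and linear speed of top_case below 0.01 m/s); the robot touches nothing.
It fails at once if the small case is tipped by more than 0.2 rad (angle between top_case's own z axis and vertical above 0.2 rad).
It fails at once if the small case falls off the lids (height (world z) of top_case below 0.07 m).
It fails at once if a lower case is shoved more than 12 mm (distance of any of dish_case, plain_case from where it was at the start of the episode above 0.012 m).
It fails at once if the tape, microphone, tumbler or torch is moved more than 15 mm (distance of any of tape, microphone, tumbler, torch from where it was at the start of the episode above 0.015 m).
It also fails if it takes over 72 s, if anything falls off the work surface, if the arm or the gripper's body presses on something with over 40 N, if the wrist force passes 120 N, or if a joint passes its speed limit or range.

## Robot

A 6-joint arm with a two-finger parallel gripper is mounted at the origin on the work surface. World frame = base frame: x ahead of the robot, y to its left, z up, the work surface at z = 0. Lengths are in mm, angles in rad, forces in N, time in s.
With the tool pointing down it reaches from about 300 to 775 mm from the base axis. Payload 14.6 kg.
Tool frame: the origin (TCP) lies at the very end of the fingers, on their centre line; the grasp point (between the pads) lies manip.grasp_offset behind it (manip.grasp_offset is the distance from the TCP to the grasp point, in mm); z points along the fingers, y is the direction in which the jaws open and shut (so a half turn about z gives the same grasp; the last joint's range is limited). The gripper opens to 94 mm and grips with 3 to 60 N. Pads are 16 mm wide; open, the fingers measure 119 mm over their backs; the gripper's body (75 mm by 177 mm) begins 78 mm behind the grasp point.
Start: joints at [-1.411, 0.3, 1.521, -0, 1.321, -0.067], TCP at [123.667, -535.906, 175.846] pointing down, gripper open.
Joint ranges: [-3.03, 3.03], [-0.79, 2.21], [0.23, 2.52], [-1.04, 4.18], [0, 3.07], [-2.55, 2.55]. Speed limits (rad/s): [2.22, 2.22, 2.57, 3.14, 3.14, 3.14].

## Interface

Orientations are given as [roll, pitch, yaw] about the fixed x, y, z axes, in that order (R = Rz(yaw) Ry(pitch) Rx(roll)).
In Python, from cell import manip gives the robot as it stands.
- The arm moves only by the tool send_rows, never from a script. Its argument "commands" is a list of rows, each a list of 2 entries, a list of its own where there are three numbers: the shift along the tool's x, y, z in m, then the turn about the tool's z in rad. A call has exactly 8 rows; each row is the pose to reach, as a shift and turn from the pose commanded when the call began, along the tool's axes at that moment; what a row does not reach only later rows make up. A row lasts 1/12 s, in which the tool goes at most 41.7 mm and 7.16 degrees, less where a joint would pass 70% of its speed; a pose out of reach is approached as far as the arm can. A call with a gripper value outside its range is refused whole. "hand" is the closure, from -1 (fully open) to 1 (shut), so that 0 is half open, set as the call begins (left out, the last holds). The fingers move at their own pace and stop on an object; "force" is the grip in N (left out, the last holds). Time passes only in rows, so rows that repeat a pose let the fingers close, or fill a call up. It gives the time, the measured TCP pose, the force and the opening at its end, in the units of the state.
- manip.read_state(): the state, without advancing time (a new reading comes with each control period).
- manip.camera(name): name is "side" or "top" or "wrist"; returns the picture (384x512x3 uint8, red, green, blue); there is no depth.
- manip.camera_model(name): a dict with "K" (3x3 intrinsics, pixels), "eye" and "attitude" of the camera in the world; the wrist camera has in their place "mount" (4x4, takes a point from camera to tool coordinates, whose origin is the TCP and whose axes are the flange's). Camera axes: x right, y down, z forward; pixel columns grow to the right and rows downward; lengths in mm; the calibration is good to about 2 mm. A picture is of the moment at which its call begins: read the wrist's pose just before it. camera_model takes no time and is no camera call.
- manip.sign_off(): hands the job in, once; it reports no verdict.
The state is a dict: "clock": time; "joints": joint angles; "qd": joint speeds; "effort": joint torques, N m; "eef_pos": TCP position; "eef_rot": TCP orientation; "wrist_force": force on the tool from outside, world axes, zero at the start; "moment": the same for the moment, N m; "finger_gap": finger opening in mm.
Only numpy, scipy, OpenCV 4.12 (cv2) and the standard library are available. Lean on these libraries where they do the work, as an engineer would, in place of code of your own. Each camera call takes 0.05 s, during which the arm holds its last target.

## Working session

There is one attempt and no reset: what is moved stays moved. The work goes in short steps, Python scripts to look and compute and a tool call to move; the robot and the scene stay as the last step left them, time stands still between calls to the robot, and variables do not carry over. Pictures are saved under pics/ and viewed, and the job is handed in when it is done.

Besides the shell and the picture viewer there is one more tool, called as name([rows], argument=value, ...), one row to a line, values as JSON. send_rows: Moves the arm, as the interface text tells. Its arguments: {"type":"object","properties":{"commands":{"type":"array","items":{"type":"array"}},"hand":{"type":"number"},"force":{"type":"number"}},"required":["commands"]}

```bash
ls -la; mkdir -p pics; python3 - <<'E'
from cell import manip
import cv2, json
print(manip.read_state()); print(manip.grasp_offset)
for n in ("side","top","wrist"):
    print(n, manip.camera_model(n))
for n in ("side","top","wrist"):
    cv2.imwrite(f"pics/{n}0.png", manip.camera(n)[:,:,::-1])
E
```

```text
total 12
drwxr-xr-x  3 agent agent 4096 Dec  7 09:33 .
drwxr-xr-x 23 root  root  4096 Dec  7 09:33 ..
drwxr-xr-x  2 agent agent 4096 Dec  7 09:33 pics
{'clock': 0.0, 'joints': array([-1.41058119e+00,  3.00501773e-01,  1.52157858e+00,  5.49254509e-06,
        1.32070163e+00, -6.65904716e-02]), 'qd': array([-0.00063726,  0.001484  , -0.00051555,  0.00018783, -0.00104135,
       -0.00012916]), 'effort': array([ 1.24827537e-03, -5.31802011e+01, -3.52735913e+01,  7.09236693e-02,
        2.43535725e-02, -1.13077563e-04]), 'eef_pos': array([ 123.63250023, -535.61852786,  175.27058701]), 'eef_rot': array([-3.14040632e+00, -8.44474447e-05,  2.26804193e-01]), 'wrist_force': array([-0.00696498, -0.35584133, -0.2754511 ]), 'moment': array([-0.0161539 ,  0.03039805, -0.02532319]), 'finger_gap': 93.72081513472823}
18.8
side {'K': array([[433.62716602,   0.        , 254.36832785],
       [  0.        , 433.62716602, 194.50594621],
       [  0.        ,   0.        ,   1.        ]]), 'eye': array([452.44375379, 687.62064284, 947.9394623 ]), 'attitude': array([-2.47588852,  0.01719458, -3.06372288])}
top {'K': array([[457.79013927,   0.        , 251.67477904],
       [  0.        , 457.79013927, 189.249817  ],
       [  0.        ,   0.        ,   1.        ]]), 'eye': array([ 290.26275724,  -24.54924671, 1483.73496625]), 'attitude': array([-2.96120157, -0.0032257 , -1.56560476])}
wrist {'K': array([[282.42686569,   0.        , 258.94955305],
       [  0.        , 282.42686569, 194.28222077],
       [  0.        ,   0.        ,   1.        ]]), 'mount': array([[ 5.91861201e-04, -9.68102409e-01, -2.50554138e-01,
         7.35192022e+01],
       [ 9.99998726e-01,  2.01608190e-04,  1.58322299e-03,
         8.22581883e-01],
       [-1.48220823e-03, -2.50554756e-01,  9.68101295e-01,
        -2.07854965e+02],
       [ 0.00000000e+00,  0.00000000e+00,  0.00000000e+00,
         1.00000000e+00]])}
```

View pics/side0.png

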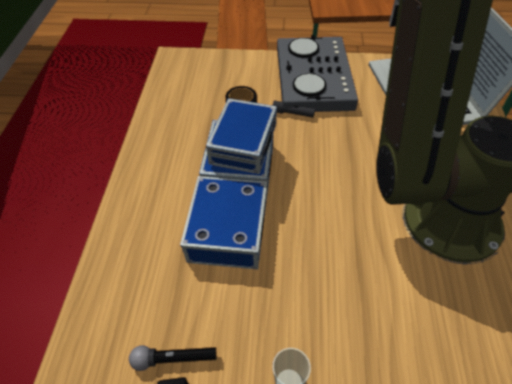

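View pics/top0.png

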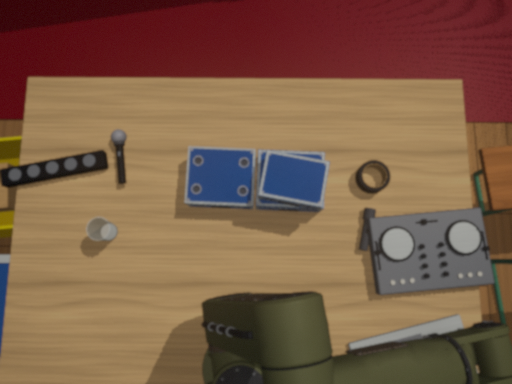

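View pics/wrist0.png

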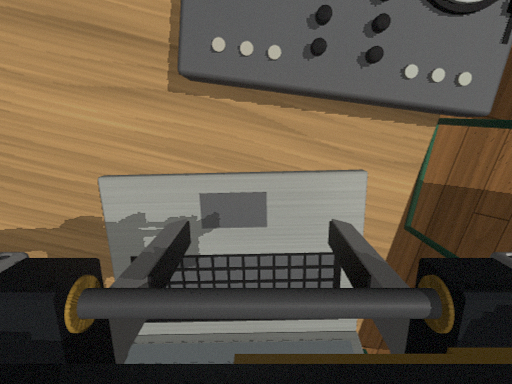

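The top view shows the dished case on the left, with its lid centred at about (220,178). The plain case is on the right with the small case crooked on it at about (293,178). The tape is at (372,177), the torch at (367,230), the microphone at (119,155) and the tumbler at (102,230). Next I measure them.

```bash
cat > h.py <<'E'
import numpy as np, cv2
from cell import manip
from scipy.spatial.transform import Rotation as Ro
def cam(n, st=None):
    m=manip.camera_model(n); K=m['K']
    if n=='wrist':
        st=st or manip.read_state()
        T=np.eye(4);T[:3,:3]=Ro.from_euler('xyz',st['eef_rot']).as_matrix();T[:3,3]=st['eef_pos']
        T=T@m['mount']; return K,T[:3,:3],T[:3,3]
    return K,Ro.from_euler('xyz',m['attitude']).as_matrix(),np.array(m['eye'])
def cast(c,px,z):
    K,R,e=c; px=np.atleast_2d(px).astype(float)
    d=np.c_[px,np.ones(len(px))]@np.linalg.inv(K).T@R.T
    return e+d*((z-e[2])/d[:,2])[:,None]
def proj(c,P):
    K,R,e=c; q=(np.atleast_2d(P)-e)@R@K.T
    return q[:,:2]/q[:,2:]
def blue(img):
    h=cv2.cvtColor(img,cv2.COLOR_RGB2HSV)
    return cv2.inRange(h,(105,120,60),(125,255,255))
def st():
    s=manip.read_state()
    print('t%.2f'%s['clock'],'pos',s['eef_pos'].round(1),'rot',s['eef_rot'].round(3),'F',s['wrist_force'].round(1),'M',s['moment'].round(2),'gap',round(s['finger_gap'],1))
    return s
E
python3 - <<'E'
from h import *
for n in ('top','side'):
    img=cv2.imread(f'pics/{n}0.png')[:,:,::-1].copy()
    c=cam(n); m=blue(img)
    cs,_=cv2.findContours(m,cv2.RETR_CCOMP,cv2.CHAIN_APPROX_NONE)
    for k in cs:
        a=cv2.contourArea(k)
        if a<60: continue
        k=k[:,0]
        print(n,'area',a,'ctr',k.mean(0).round())
        for z in (90,170):
            P=cast(c,k,z)[:,:2].astype(np.float32)
            r=cv2.minAreaRect(P); print('   z',z,'ctr',np.round(r[0],1),'size',np.round(r[1],1),'ang',round(r[2],2))
    big=cv2.resize(img[90:280,160:420] if n=='top' else img[80:290,160:380],None,fx=3,fy=3,interpolation=cv2.INTER_CUBIC)
    cv2.imwrite(f'pics/{n}0b.png',big[:,:,::-1])
E
```

```text
top area 266.5 ctr [  2. 301.]
   z 90 ctr [202.6 704.2] size [222.5  20.9] ang 5.92
   z 170 ctr [207.6 662.4] size [209.7  19.7] ang 5.92
top area 2045.0 ctr [294. 178.]
   z 90 ctr [ 581.9 -158.9] size [175.  121.2] ang 79.37
   z 170 ctr [ 565.2 -151.2] size [164.9 114.3] ang 79.37
top area 2815.5 ctr [223. 178.]
   z 90 ctr [588.2  70.6] size [191.5 160.2] ang 87.88
   z 170 ctr [571.1  65.2] size [180.5 151. ] ang 87.88
top area 144.0 ctr [196. 188.]
   z 90 ctr [545.9 144.6] size [42.5 41.5] ang 45.56
   z 170 ctr [531.2 134.9] size [40.1 39.1] ang 45.56
top area 137.0 ctr [244. 162.]
   z 90 ctr [630.5  -2. ] size [43.1 42.2] ang 26.53
   z 170 ctr [610.9  -3.3] size [40.6 39.8] ang 26.53
top area 141.5 ctr [198. 160.]
   z 90 ctr [635.8 141.5] size [40.8 42.5] ang 46.65
   z 170 ctr [616. 132.] size [38.5 40.1] ang 46.65
side area 4211.5 ctr [225. 214.]
   z 90 ctr [586.1  72.2] size [195.9 164.7] ang 87.97
   z 170 ctr [573.7 129.6] size [177.6 149.3] ang 87.97
side area 163.0 ctr [240. 238.]
   z 90 ctr [544.1 146.4] size [35.2 37.8] ang 45.67
   z 170 ctr [535.6 196.9] size [31.9 34.3] ang 45.67
side area 167.5 ctr [202. 234.]
   z 90 ctr [633.8 143.3] size [36.4 38.7] ang 47.27
   z 170 ctr [616.9 194.1] size [33.  35.1] ang 47.27
side area 137.5 ctr [247. 190.]
   z 90 ctr [538.7   2.4] size [40.3 36.6] ang 56.12
   z 170 ctr [530.7  66.3] size [36.5 33.2] ang 56.12
side area 134.0 ctr [212. 187.]
   z 90 ctr [628.3  -0.7] size [38.8 35.7] ang 58.07
   z 170 ctr [611.9  63.5] size [35.2 32.4] ang 58.07
side area 189.5 ctr [236. 169.]
   z 90 ctr [580.9 -75.4] size [159.1  51. ] ang 0.83
   z 170 ctr [568.9  -4.2] size [144.2  46.3] ang 0.83
side area 1907.5 ctr [242. 126.]
   z 90 ctr [ 574.7 -235.3] size [184.1 131. ] ang 79.33
   z 170 ctr [ 563.3 -149.2] size [167.  118.8] ang 79.33
```

View pics/top0b.png

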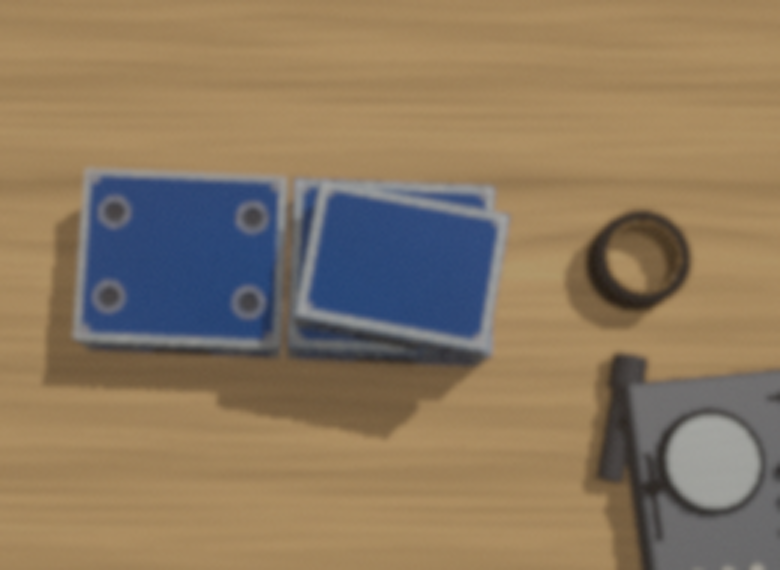

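View pics/side0b.png

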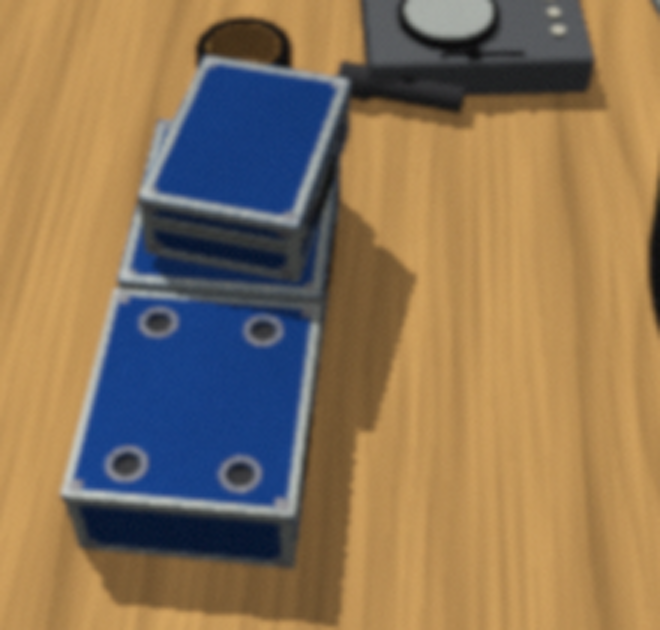

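The dishes show clearly in both views. Their centre is about (586.5, 72.3) and the grid yaw is about -0.038. The small case is at about (564, -150) with yaw about -0.186, so relative to the grid it is -13.5 mm in x' and -0.148 rad.

Plan:
1. With open fingers squared to the grid, push from the far side to x' ≈ -26 and square it. That keeps the feet clear of the wrong dishes.
2. Push it along +y.
3. Push it +x' into the dishes.

First I rise and travel to the far side.

send_rows([
  [[0, 0, -0.04], 0.03],
  [[0.015, -0.005, -0.055], 0.06],
  [[0.05, -0.02, -0.055], 0.1],
  [[0.085, -0.034, -0.055], 0.14],
  [[0.12, -0.047, -0.055], 0.18],
  [[0.155, -0.06, -0.055], 0.22],
  [[0.19, -0.074, -0.055], 0.265],
  [[0.225, -0.088, -0.055], 0.265],
], hand=-1)

```text
clock: 0.82
eef_pos: [324.3, -398.2, 230.8]
eef_rot: [-3.141, 0.0, -0.041]
wrist_force: [0.5, -1.1, 0.4]
finger_gap: 94.2
```

```bash
cat > go.py <<'E'
# prints tool-frame shift & turn from present pose to world target x y z yaw
import sys
from h import *
s=st()
t=np.array([float(v) for v in sys.argv[1:4]]); yaw=float(sys.argv[4])
R=Ro.from_euler('xyz',s['eef_rot']).as_matrix()
print('shift',(R.T@(t-s['eef_pos'])).round(1),'turn',round(-(yaw-s['eef_rot'][2]),3))
# in dish frame
O=np.array([586.5,72.3]);a=-.038
X=np.array([np.cos(a),np.sin(a)]);Y=np.array([-np.sin(a),np.cos(a)])
d=s['eef_pos'][:2]-O; print("tcp grid x' y'",round(d@X,1),round(d@Y,1),"F grid",round(s['wrist_force'][:2]@X,1),round(s['wrist_force'][:2]@Y,1))
E
python3 go.py 690 -150 230 -0.038
```

```text
t0.82 pos [ 324.3 -398.2  230.8] rot [-3.141  0.    -0.041] F [ 0.5 -1.1  0.4] M [-0.    0.09 -0.06] gap 94.2
shift [ 355.1 -263.1    0.8] turn -0.003
tcp grid x' y' -244.1 -480.1 F grid 0.6 -1.1
```

send_rows([
  [[0.03, -0.022, 0], 0],
  [[0.06, -0.044, 0], 0],
  [[0.09, -0.067, 0], 0],
  [[0.12, -0.089, 0], 0],
  [[0.15, -0.111, 0], 0],
  [[0.18, -0.133, 0], 0],
  [[0.21, -0.156, 0], 0],
  [[0.24, -0.178, 0], 0],
])

```text
clock: 1.48
eef_pos: [571.0, -229.3, 230.6]
eef_rot: [-3.141, 0.0, -0.038]
wrist_force: [1.0, -0.4, 1.5]
finger_gap: 93.6
```

send_rows([
  [[0.03, -0.022, 0], 0],
  [[0.06, -0.044, 0], 0],
  [[0.09, -0.067, 0], 0],
  [[0.115, -0.085, 0], 0],
  [[0.115, -0.085, 0.025], 0],
  [[0.115, -0.085, 0.055], 0],
  [[0.115, -0.085, 0.085], 0],
  [[0.115, -0.085, 0.105], 0],
])

```text
clock: 2.15
eef_pos: [686.9, -149.8, 122.0]
eef_rot: [-3.141, 0.004, -0.038]
wrist_force: [0.3, -0.2, 0.5]
finger_gap: 93.9
```

```bash
python3 go.py 630 -151.5 125 -0.038; python3 - <<'E'
from h import *
s=st(); img=manip.camera('wrist'); cv2.imwrite('pics/w1.png',img[:,:,::-1]);cv2.imwrite('pics/s1.png',manip.camera('side')[:,:,::-1])
E
```

```text
t2.15 pos [ 686.9 -149.8  122. ] rot [-3.141  0.004 -0.038] F [ 0.3 -0.2  0.5] M [-0.02 -0.02  0.  ] gap 93.9
shift [-56.8   3.9  -2.7] turn 0.0
tcp grid x' y' 108.8 -218.1 F grid 0.3 -0.2
t2.15 pos [ 686.9 -149.8  122. ] rot [-3.141  0.004 -0.038] F [ 0.3 -0.2  0.5] M [-0.02 -0.02  0.  ] gap 93.9
```

View pics/w1.png

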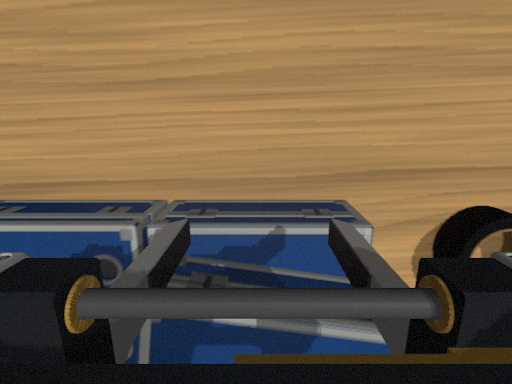

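View pics/s1.png

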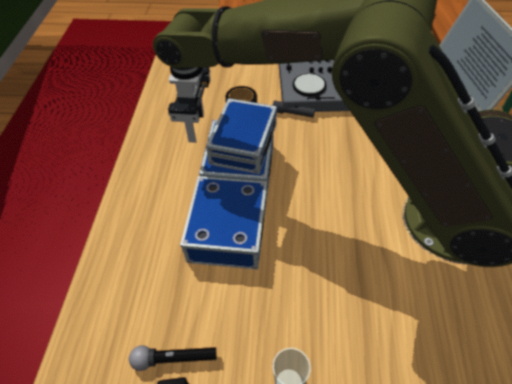

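The wrist view shows the open fingers clear on the far side of the small case, whose edge lies at about (185-385, 260-335). The side view shows nothing touched. Now a slow push back towards the robot.

send_rows([
  [[-0.012, 0, 0], 0],
  [[-0.02, 0, 0], 0],
  [[-0.024, 0, 0], 0],
  [[-0.028, 0, 0], 0],
  [[-0.032, 0, 0], 0],
  [[-0.036, 0, 0], 0],
  [[-0.04, 0, 0], 0],
  [[-0.042, 0, 0], 0],
])

```text
clock: 2.92
eef_pos: [646.2, -148.6, 126.4]
eef_rot: [-3.141, -0.002, -0.038]
wrist_force: [5.3, 0.8, 1.1]
finger_gap: 94.0
```

```bash
cat > look.py <<'E'
# measures small case (blue lid at z 170 or given) in side (and top) view
import sys
from h import *
tag=sys.argv[1]; z=float(sys.argv[2]) if len(sys.argv)>2 else 170.
O=np.array([586.5,72.3]);a=-.038
X=np.array([np.cos(a),np.sin(a)]);Y=np.array([-np.sin(a),np.cos(a)])
for n in ('side','top'):
    img=manip.camera(n); c=cam(n)
    crop=img[60:300,130:400] if n=='side' else img[120:240,160:360]
    cv2.imwrite(f'pics/{n}{tag}.png',cv2.resize(crop,None,fx=2 if n=='side' else 3,fy=2 if n=='side' else 3,interpolation=cv2.INTER_CUBIC)[:,:,::-1])
    cs,_=cv2.findContours(blue(img),cv2.RETR_EXTERNAL,cv2.CHAIN_APPROX_NONE)
    for k in cs:
        if cv2.contourArea(k)<700: continue
        P=cast(c,k[:,0],z)[:,:2].astype(np.float32); r=cv2.minAreaRect(P)
        w=min(r[1]); 
        if not 95<w<135: continue
        ang=r[2] if r[1][0]>r[1][1] else r[2]-90
        ang=(ang+90)%180-90; 
        if ang<0: ang+=180
        d=np.array(r[0])-O
        print(n,'ctr',np.round(r[0],1),'size',np.round(r[1],1),"grid x' y' %.1f %.1f"%(d@X,d@Y),'yaw rel grid %.3f'%(np.radians(ang-90)-a))
st()
E
python3 go.py 630 -151.5 125 -0.038; python3 look.py 2
```

```text
t2.92 pos [ 646.2 -148.6  126.4] rot [-3.141e+00 -2.000e-03 -3.800e-02] F [5.3 0.8 1.1] M [ 0.34 -0.96 -0.28] gap 94.0
shift [-16.1   3.6   1.3] turn -0.0
tcp grid x' y' 68.0 -218.4 F grid 5.2 1.0
side ctr [ 559.7 -150.3] size [167.3 118.6] grid x' y' -18.4 -223.5 yaw rel grid -0.127
t3.02 pos [ 646.  -148.6  126.3] rot [-3.142e+00 -1.000e-03 -3.800e-02] F [ 2.6 -0.3  1.4] M [ 0.21 -0.43 -0.14] gap 94.2
```

View pics/side2.png

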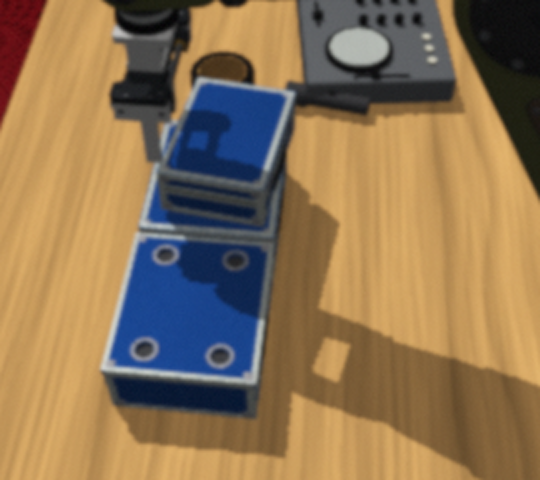

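The small case has moved about 5 mm and turned 0.02 rad with about 5 N of contact force. To get more turn for less shift, I back off and push nearer its +y end.

send_rows([
  [[0.006, 0, 0], 0],
  [[0.007, -0.012, 0], 0],
  [[0.007, -0.024, 0], 0],
  [[0.003, -0.024, 0], 0],
  [[-0.002, -0.024, 0], 0],
  [[-0.006, -0.024, 0], 0],
  [[-0.01, -0.024, 0], 0],
  [[-0.013, -0.024, 0], 0],
])

```text
clock: 3.68
eef_pos: [633.4, -124.4, 126.0]
eef_rot: [-3.141, -0.0, -0.039]
wrist_force: [3.1, 2.9, -0.6]
finger_gap: 93.9
```

```bash
python3 go.py 630 -151.5 125 -0.038; python3 look.py 3
```

```text
t3.68 pos [ 633.4 -124.4  126. ] rot [-3.141 -0.    -0.039] F [ 3.1  2.9 -0.6] M [ 0.31 -0.59 -0.22] gap 93.9
shift [-2.3 27.2  1. ] turn -0.001
tcp grid x' y' 54.3 -194.7 F grid 3.0 3.1
side ctr [ 547.6 -155. ] size [168.3 119. ] grid x' y' -30.2 -228.6 yaw rel grid -0.078
t3.78 pos [ 633.2 -124.6  126.1] rot [ 3.141  0.    -0.039] F [ 0.2 -1.   0. ] M [0.04 0.05 0.02] gap 93.8
```

send_rows([
  [[0.008, 0, 0], 0],
  [[0.01, 0, -0.035], 0],
  [[0.01, 0, -0.075], -0.1],
  [[0.005, 0.005, -0.105], -0.22],
  [[-0.015, 0.035, -0.105], -0.34],
  [[-0.035, 0.07, -0.105], -0.46],
  [[-0.055, 0.105, -0.105], -0.58],
  [[-0.075, 0.135, -0.105], -0.7],
])

```text
clock: 4.45
eef_pos: [552.1, -258.2, 230.9]
eef_rot: [-3.142, 0.001, 0.667]
wrist_force: [0.7, -0.1, 0.1]
finger_gap: 94.0
```

```bash
python3 go.py 548.2 -277 126 1.533
```

```text
t4.45 pos [ 552.1 -258.2  230.9] rot [-3.142e+00  1.000e-03  6.670e-01] F [ 0.7 -0.1  0.1] M [-0.04 -0.    0.02] gap 94.0
shift [-14.6  12.3 105. ] turn -0.866
tcp grid x' y' -21.8 -331.6 F grid 0.7 -0.1
```

send_rows([
  [[-0.015, 0.012, 0], -0.12],
  [[-0.015, 0.012, 0], -0.24],
  [[-0.015, 0.012, 0], -0.36],
  [[-0.015, 0.012, 0], -0.48],
  [[-0.015, 0.012, 0.01], -0.6],
  [[-0.015, 0.012, 0.04], -0.72],
  [[-0.015, 0.012, 0.075], -0.84],
  [[-0.015, 0.012, 0.104], -0.87],
])

```text
clock: 5.12
eef_pos: [548.5, -275.2, 125.0]
eef_rot: [-3.141, 0.0, 1.539]
wrist_force: [0.6, 0.5, -0.2]
finger_gap: 93.9
```

```bash
python3 go.py 548.2 -277 126 1.533;  python3 look.py 4
```

```text
t5.12 pos [ 548.5 -275.2  125. ] rot [-3.141  0.     1.539] F [ 0.6  0.5 -0.2] M [-0.07 -0.09 -0.03] gap 93.9
shift [-1.8 -0.2 -1. ] turn 0.006
tcp grid x' y' -24.8 -348.7 F grid 0.6 0.5
side ctr [ 547.  -155.6] size [166.7 119.1] grid x' y' -30.9 -229.3 yaw rel grid -0.070
top ctr [ 549.  -155.3] size [159.9 115.4] grid x' y' -28.8 -228.9 yaw rel grid -0.064
t5.22 pos [ 547.  -274.1  122.3] rot [-3.134 -0.004  1.532] F [ 0.6 -0.  -0.7] M [-0.05 -0.12 -0.05] gap 93.8
```

View pics/top4.png

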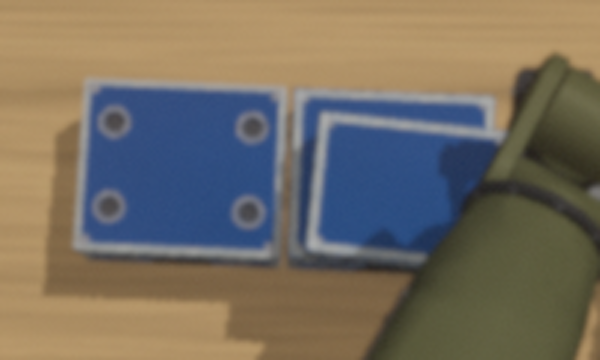

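The small case is now at x' ≈ -30, 0.067 rad off square, and the lower cases have not moved. Now I push along +y, which also squares it.

send_rows([
  [[0.008, 0, 0], 0],
  [[0.014, 0, 0], 0],
  [[0.02, 0, 0], 0],
  [[0.026, 0, 0], 0],
  [[0.032, 0, 0], 0],
  [[0.038, 0, 0], 0],
  [[0.044, 0, 0], 0],
  [[0.047, 0, 0], 0],
])

```text
clock: 5.88
eef_pos: [552.0, -228.1, 129.2]
eef_rot: [3.138, 0.003, 1.532]
wrist_force: [-0.2, -7.2, 4.5]
finger_gap: 93.9
```

```bash
python3 go.py 548.2 -277 126 1.533;  python3 look.py 5
```

```text
t5.88 pos [ 552.  -228.1  129.2] rot [3.138e+00 3.000e-03 1.532e+00] F [-0.2 -7.2  4.5] M [-1.36 -0.03  0.1 ] gap 93.9
shift [-49.   -1.9   3.4] turn -0.001
tcp grid x' y' -23.1 -301.5 F grid 0.0 -7.2
side ctr [ 543.4 -123.3] size [167.1 118.8] grid x' y' -35.6 -197.1 yaw rel grid -0.002
top ctr [ 545.5 -113.6] size [142.9 115.8] grid x' y' -33.9 -187.3 yaw rel grid -0.003
t5.98 pos [ 551.9 -227.7  128.8] rot [3.139e+00 1.000e-03 1.532e+00] F [ 0.2 -1.5  1.2] M [-0.34 -0.12 -0.01] gap 93.9
```

It is now square to within 0.003 rad, at y' ≈ -197 and x' ≈ -35. I keep pushing along +y with a slight +x lean to bring x' to about -27.

send_rows([
  [[0.006, 0.001, 0], 0],
  [[0.013, 0.002, 0], 0],
  [[0.02, 0.003, 0], 0],
  [[0.027, 0.0045, 0], 0],
  [[0.034, 0.006, 0], 0],
  [[0.041, 0.007, 0], 0],
  [[0.048, 0.008, 0], 0],
  [[0.052, 0.008, 0], 0],
])

```text
clock: 6.65
eef_pos: [561.8, -176.7, 128.6]
eef_rot: [3.139, 0.002, 1.532]
wrist_force: [-1.1, -8.7, 5.6]
finger_gap: 94.2
```

```bash
python3 go.py 548.2 -277 126 1.533;  python3 look.py 6
```

```text
t6.65 pos [ 561.8 -176.7  128.6] rot [3.139e+00 2.000e-03 1.532e+00] F [-1.1 -8.7  5.6] M [-1.49  0.15  0.11] gap 94.2
shift [-100.8   -9.7    2.8] turn -0.001
tcp grid x' y' -15.2 -249.7 F grid -0.7 -8.7
side ctr [553.3 -72.1] size [167.8 119. ] grid x' y' -27.7 -145.5 yaw rel grid 0.002
top ctr [556.  -58.5] size [135.8 114.8] grid x' y' -25.5 -131.8 yaw rel grid 0.001
t6.75 pos [ 561.7 -176.   128.2] rot [3.140e+00 1.000e-03 1.532e+00] F [ 0.9 -1.7  1.2] M [-0.37 -0.13  0.01] gap 94.1
```

View pics/side6.png

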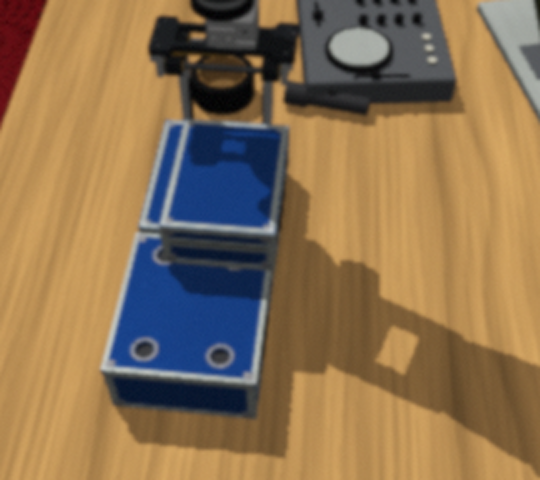

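It moved rigidly with the fingers, to x' ≈ -27 and square within 0.002 rad. Now straight on along y.

send_rows([
  [[0.006, 0, 0], 0],
  [[0.015, 0, 0], 0],
  [[0.024, 0, 0], 0],
  [[0.033, 0, 0], 0],
  [[0.042, 0, 0], 0],
  [[0.051, 0, 0], 0],
  [[0.06, 0, 0], 0],
  [[0.066, 0, 0], 0],
])

```text
clock: 7.42
eef_pos: [564.2, -110.5, 128.1]
eef_rot: [3.14, 0.002, 1.532]
wrist_force: [-0.5, -8.5, 5.0]
finger_gap: 94.1
```

```bash
python3 go.py 548.2 -277 126 1.533;  python3 look.py 7
```

```text
t7.42 pos [ 564.2 -110.5  128.1] rot [3.140e+00 2.000e-03 1.532e+00] F [-0.5 -8.5  5. ] M [-1.5  -0.01  0.1 ] gap 94.1
shift [-167.    -9.4    2.4] turn -0.001
tcp grid x' y' -15.4 -183.5 F grid -0.2 -8.5
side ctr [555.8  -6. ] size [167.7 119.2] grid x' y' -27.7 -79.4 yaw rel grid 0.000
top ctr [558.5  14.8] size [122.4 115.9] grid x' y' -25.7 -58.5 yaw rel grid -0.004
t7.52 pos [ 564.  -109.7  127.6] rot [ 3.141 -0.     1.532] F [-1.   0.5  0.5] M [-0.04 -0.02 -0.03] gap 94.1
```

View pics/side7.png

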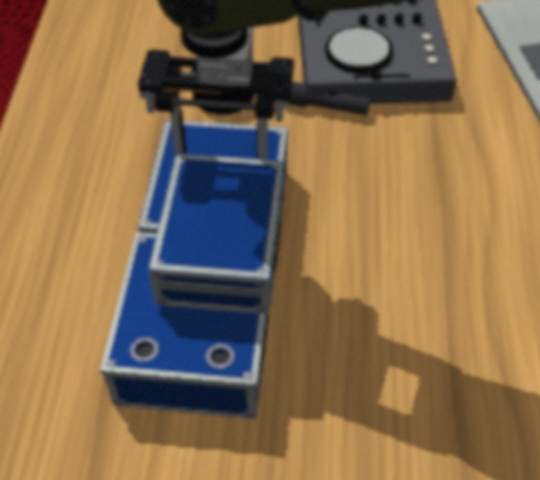

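send_rows([
  [[0.007, 0, 0], 0],
  [[0.019, 0, 0], 0],
  [[0.031, 0, 0], 0],
  [[0.043, 0, 0], 0],
  [[0.055, 0, 0], 0],
  [[0.066, 0, 0], 0],
  [[0.074, 0, 0], 0],
  [[0.078, 0, 0], 0],
])

```text
clock: 8.18
eef_pos: [566.9, -32.4, 127.4]
eef_rot: [3.141, 0.001, 1.532]
wrist_force: [-0.6, -8.3, 3.8]
finger_gap: 93.8
```

```bash
python3 go.py 548.2 -277 126 1.533;  python3 look.py 8
```

```text
t8.18 pos [566.9 -32.4 127.4] rot [3.141e+00 1.000e-03 1.532e+00] F [-0.6 -8.3  3.8] M [-1.38  0.07  0.09] gap 93.8
shift [-245.2   -9.2    1.7] turn -0.001
tcp grid x' y' -15.6 -105.3 F grid -0.3 -8.4
side ctr [558.6  72.4] size [168.1 119.8] grid x' y' -27.9 -0.9 yaw rel grid 0.000
top ctr [562.1 100.4] size [105.7 114.5] grid x' y' -25.4 27.1 yaw rel grid 1.568
top ctr [ 562.9 -162.2] size [131.  145.1] grid x' y' -14.6 -235.3 yaw rel grid 1.572
t8.28 pos [566.8 -32.  127.1] rot [-3.142 -0.     1.532] F [0.9 0.8 0.7] M [-0.   -0.09 -0.03] gap 93.9
```

View pics/side8.png

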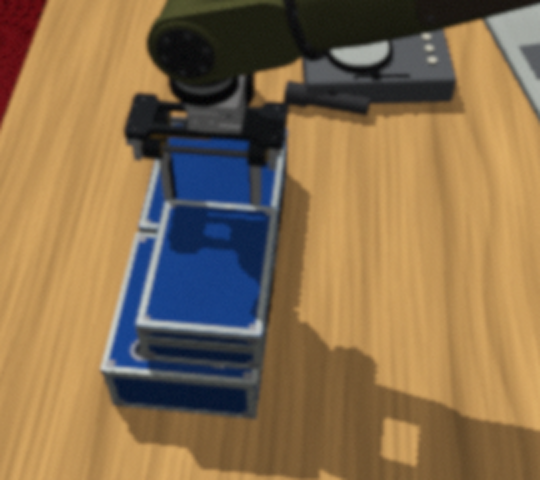

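Now y' ≈ -0.5 and the dishes read +0.5 in this view. I nudge 1 mm more, then back off and rise.

send_rows([
  [[0.0005, 0, 0], 0],
  [[0.001, 0, 0], 0],
  [[0.001, 0, 0], 0],
  [[0.001, 0, 0], 0],
  [[-0.01, 0, 0], 0],
  [[-0.012, 0, -0.03], 0],
  [[-0.012, 0, -0.065], 0],
  [[-0.012, 0, -0.1], 0.1],
])

```text
clock: 8.95
eef_pos: [565.8, -45.0, 227.7]
eef_rot: [-3.14, -0.001, 1.433]
wrist_force: [0.9, -0.0, 0.1]
finger_gap: 93.9
```

```bash
python3 go.py 464 77 228 -0.038;  python3 look.py 9
```

```text
t8.95 pos [565.8 -45.  227.7] rot [-3.140e+00 -1.000e-03  1.433e+00] F [ 0.9 -0.   0.1] M [-0.05 -0.11 -0.02] gap 93.9
shift [ 1.068e+02 -1.176e+02 -1.000e-01] turn 1.471
tcp grid x' y' -16.2 -118.0 F grid 0.9 0.0
side ctr [558.5  73.4] size [168.3 120.1] grid x' y' -28.0 0.1 yaw rel grid 0.000
top ctr [562.1  97.4] size [112. 115.] grid x' y' -25.3 24.1 yaw rel grid 1.566
top ctr [ 562.8 -170.1] size [115.4 144.6] grid x' y' -14.5 -243.1 yaw rel grid 1.571
t9.05 pos [568.1 -45.1 232.6] rot [ 3.133e+00 -1.000e-03  1.428e+00] F [ 1.4 -0.2 -0.1] M [-0.09 -0.05  0.  ] gap 93.9
```

send_rows([
  [[0.013, -0.014, 0], 0.12],
  [[0.026, -0.028, 0], 0.24],
  [[0.04, -0.043, 0], 0.36],
  [[0.053, -0.058, 0], 0.48],
  [[0.066, -0.073, 0], 0.6],
  [[0.08, -0.088, 0], 0.72],
  [[0.093, -0.102, 0], 0.84],
  [[0.106, -0.116, 0], 0.96],
])

```text
clock: 9.72
eef_pos: [465.3, 77.0, 226.2]
eef_rot: [-3.141, 0.0, 0.466]
wrist_force: [0.3, -0.0, 0.6]
finger_gap: 93.8
```

```bash
python3 go.py 464 77 127 -0.038
```

```text
t9.72 pos [465.3  77.  226.2] rot [-3.141  0.     0.466] F [ 0.3 -0.   0.6] M [-0.03 -0.02 -0.05] gap 93.8
shift [-1.2 -0.5 99.2] turn 0.504
tcp grid x' y' -121.3 0.1 F grid 0.3 -0.0
```

send_rows([
  [[0, 0, 0], 0.12],
  [[0, 0, 0], 0.24],
  [[0, 0, 0.01], 0.36],
  [[0, 0, 0.03], 0.48],
  [[0, 0, 0.055], 0.504],
  [[0, 0, 0.08], 0.504],
  [[0, 0, 0.099], 0.504],
  [[0, 0, 0.099], 0.504],
])

```text
clock: 10.38
eef_pos: [464.1, 76.2, 124.0]
eef_rot: [3.141, 0.006, -0.032]
wrist_force: [-0.6, 0.5, -0.5]
finger_gap: 93.5
```

```bash
python3 go.py 464 77 127 -0.038;  python3 look.py 10
```

```text
t10.38 pos [464.1  76.2 124. ] rot [ 3.141  0.006 -0.032] F [-0.6  0.5 -0.5] M [ 0.03  0.06 -0.02] gap 93.5
shift [-0.1 -0.8 -3. ] turn 0.006
tcp grid x' y' -122.5 -0.8 F grid -0.6 0.5
side ctr [559.   73.5] size [168.1 119.1] grid x' y' -27.5 0.1 yaw rel grid 0.000
top ctr [569.9  70.5] size [164.6  97.8] grid x' y' -16.6 -2.4 yaw rel grid -0.008
t10.48 pos [466.1  76.4 127.9] rot [-3.141e+00  1.000e-03 -3.200e-02] F [0.6 0.4 0.8] M [ 0.01 -0.02 -0.05] gap 94.1
```

View pics/side10.png

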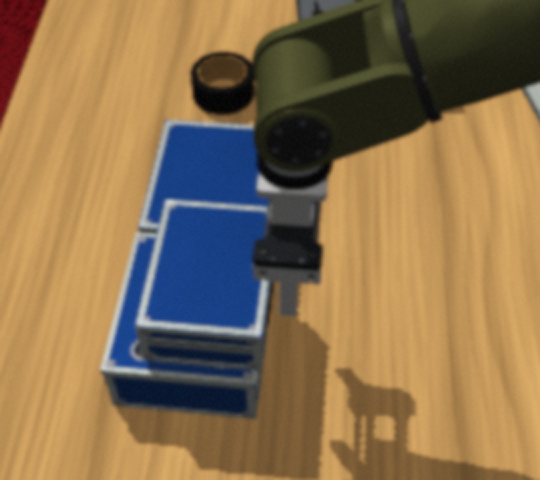

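The fingers are clear on the near side. I push +x' to just short of home, slowing at the end.

send_rows([
  [[0.01, 0, 0], 0.006],
  [[0.016, 0, 0], 0.006],
  [[0.021, 0, 0], 0.006],
  [[0.026, 0, 0], 0.006],
  [[0.03, 0, 0], 0.006],
  [[0.033, 0, 0], 0.006],
  [[0.035, 0, 0], 0.006],
  [[0.036, 0, 0], 0.006],
])

```text
clock: 11.15
eef_pos: [502.1, 75.5, 129.2]
eef_rot: [-3.141, 0.0, -0.038]
wrist_force: [-9.3, 0.6, 6.6]
finger_gap: 93.8
```

```bash
python3 go.py 505 77 127 -0.038;  python3 look.py 11
```

```text
t11.15 pos [502.1  75.5 129.2] rot [-3.141  0.    -0.038] F [-9.3  0.6  6.6] M [ 0.01  1.61 -0.03] gap 93.8
shift [ 2.8 -1.6  2.2] turn 0.0
tcp grid x' y' -84.4 -0.0 F grid -9.3 0.2
side ctr [582.2  72.8] size [167.8 119.1] grid x' y' -4.3 0.4 yaw rel grid -0.000
side ctr [588.9 -88.8] size [129.5  97.4] grid x' y' 8.5 -160.9 yaw rel grid 0.004
t11.25 pos [502.2  75.5 129.2] rot [-3.141 -0.    -0.038] F [-5.8  0.3  3.1] M [ 0.07  1.06 -0.07] gap 94.4
```

At x' = -4.3 and y' = +0.4, still on the lid. I creep on.

send_rows([
  [[0.0007, 0, 0], 0],
  [[0.0014, 0, 0], 0],
  [[0.0021, 0, 0], 0],
  [[0.0028, 0, 0], 0],
  [[0.0035, 0, 0], 0],
  [[0.004, 0, 0], 0],
  [[0.004, 0, 0], 0],
  [[0.004, 0, 0], 0],
])

```text
clock: 11.92
eef_pos: [506.0, 75.4, 128.3]
eef_rot: [-3.141, 0.0, -0.038]
wrist_force: [-4.5, 0.1, 4.3]
finger_gap: 94.0
```

```bash
python3 go.py 505 77 127 -0.038;  python3 look.py 12;  python3 - <<'E'
E
```

```text
t11.92 pos [506.   75.4 128.3] rot [-3.141  0.    -0.038] F [-4.5  0.1  4.3] M [0.23 0.94 0.21] gap 94.0
shift [-1.1 -1.6  1.3] turn 0.0
tcp grid x' y' -80.5 0.0 F grid -4.5 -0.0
side ctr [585.2  77.8] size [166.7 118.2] grid x' y' -1.5 5.5 yaw rel grid 0.005
t12.02 pos [506.   75.3 128.2] rot [-3.141  0.    -0.038] F [-5.4  0.5  3.4] M [0.29 0.93 0.28] gap 94.1
```

View pics/side12.png

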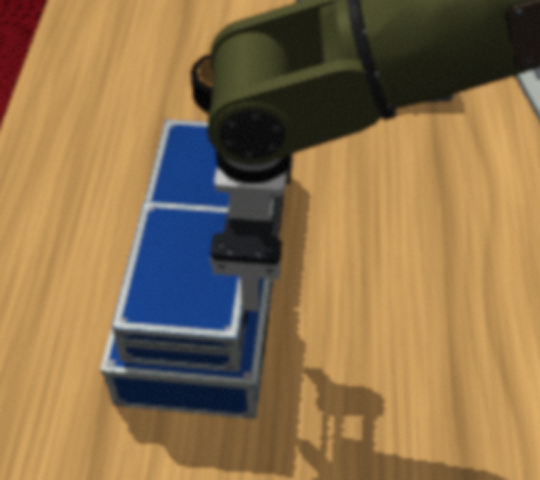

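The y' reading jumped by 5 mm at the assumed height of 170 mm. That is what a 6 mm drop looks like from this camera. I back off and check.

send_rows([
  [[-0.004, 0, 0], 0],
  [[-0.012, 0, 0], 0],
  [[-0.02, 0, 0], 0],
  [[-0.03, 0, 0], 0],
  [[-0.06, 0, -0.02], 0],
  [[-0.09, 0, -0.05], 0],
  [[-0.12, 0, -0.08], 0],
  [[-0.14, 0, -0.1], 0],
])

```text
clock: 12.68
eef_pos: [364.0, 80.7, 229.7]
eef_rot: [-3.141, -0.002, -0.038]
wrist_force: [0.5, -0.2, 0.7]
finger_gap: 93.4
```

```bash
python3 look.py 13 170;python3 look.py 13b 164; python3 - <<'E'
from h import *
# stereo check of lid corners height (blue panel corners), side vs top
pts={}
O=np.array([586.5,72.3])
for n in('side','top'):
    img=manip.camera(n);c=cam(n)
    cs,_=cv2.findContours(blue(img),cv2.RETR_EXTERNAL,cv2.CHAIN_APPROX_NONE)
    for k in cs:
        if cv2.contourArea(k)<700: continue
        P=cast(c,k[:,0],164)[:,:2].astype(np.float32); r=cv2.minAreaRect(P)
        print(n,cv2.contourArea(k),np.round(r[0],1),np.round(r[1],1),round(r[2],1))
        if np.linalg.norm(np.array(r[0])-O)<30:
            B=cv2.boxPoints(r); pts[n]=B
if len(pts)==2:
    cS,cT=cam('side'),cam('top')
    for b in pts['side']:
        t=pts['top'][np.argmin(np.linalg.norm(pts['top']-b,axis=1))]
        e1=cS[2];e2=cT[2];d1=np.r_[b,164]-e1;d2=np.r_[t,164]-e2
        s=np.linalg.lstsq(np.c_[d1,-d2],e2-e1,rcond=None)[0]
        p=(e1+s[0]*d1+e2+s[1]*d2)/2; print('corner',p.round(1))
E
```

```text
side ctr [585.1  77.7] size [166.9 118.1] grid x' y' -1.6 5.3 yaw rel grid 0.005
top ctr [586.9  70.3] size [164.1 114. ] grid x' y' 0.5 -2.0 yaw rel grid 0.001
t12.78 pos [365.2  80.9 231.3] rot [-3.14  -0.007 -0.038] F [1.5 0.3 0. ] M [ 0.02  0.02 -0.02] gap 94.2
side ctr [586.2  72.9] size [168. 119.] grid x' y' -0.4 0.6 yaw rel grid 0.005
top ctr [588.2  70.7] size [164.9 114.5] grid x' y' 1.7 -1.5 yaw rel grid 0.003
t12.88 pos [366.   80.7 228. ] rot [-3.141e+00 -2.000e-03 -3.800e-02] F [-0.4 -0.5 -0.2] M [ 0.03  0.02 -0.03] gap 93.7
side 2820.0 [586.2  73. ] [168.2 119. ] 88.1
side 2142.0 [567.2 -74.5] [169.1 144.7] 87.9
top 2756.5 [ 564.8 -141.4] [174.5 146. ] 87.9
top 2008.0 [588.2  70.6] [164.7 114.5] 88.0
corner [525.9  -9.5 164.1]
corner [642.9 -13.7 163.2]
corner [649.7 151.6 158.9]
corner [532.3 155.7 159.8]
```

View pics/side13.png

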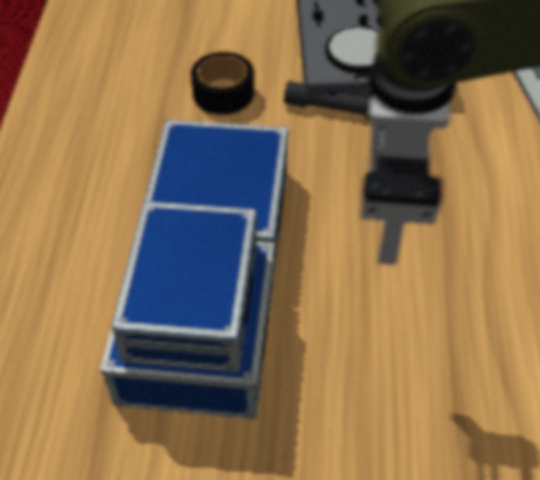

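View pics/top13.png

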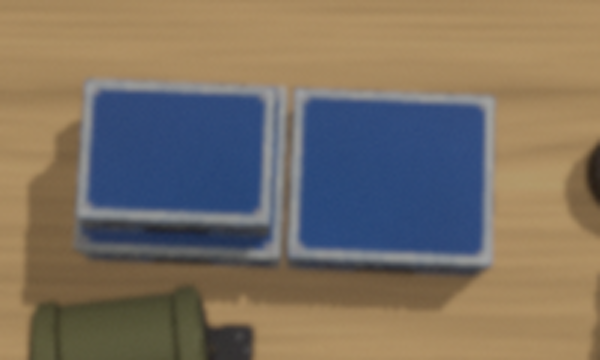

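The small case's centre now agrees with the dishes in the same view: side reads x' = -0.4, y' = +0.6 at z = 164. The raw stereo corner heights differ by 4 mm between the ends, and I need to know whether that is real tilt or edge bias. I run the same check on the start pictures, where the case stood level, and fit the lid edges one by one.

```bash
python3 - <<'E'
from h import *
import glob
def lid(n,img,z,guess):
    c=cam(n)
    cs,_=cv2.findContours(blue(img),cv2.RETR_EXTERNAL,cv2.CHAIN_APPROX_NONE)
    best=min((k for k in cs if cv2.contourArea(k)>700),key=lambda k:np.linalg.norm(np.array(cv2.minAreaRect(cast(c,k[:,0],z)[:,:2].astype(np.float32))[0])-guess))
    P=cast(c,best[:,0],z)[:,:2]; r=cv2.minAreaRect(P.astype(np.float32))
    ang=r[2] if r[1][0]>r[1][1] else r[2]-90
    if ang<0: ang+=180
    a=np.radians(ang-90); Rm=np.array([[np.cos(a),np.sin(a)],[-np.sin(a),np.cos(a)]])
    q=(P-np.array(r[0]))@Rm.T; L=max(r[1])/2; W=min(r[1])/2
    res={}
    for nm,ax,s,H,o in(('+y',1,1,L,W),('-y',1,-1,L,W),('+x',0,1,W,L),('-x',0,-1,W,L)):
        m=(abs(q[:,ax]-s*H)<5)&(abs(q[:,1-ax])<o-12)
        p=np.polyfit(q[m,1-ax],q[m,ax],1); res[nm]=(p[1],p[0])
    print(n,'z',z,'ctr',np.round(r[0],1),'yaw %.4f'%a,' len y %.1f len x %.1f'%(res['+y'][0]-res['-y'][0],res['+x'][0]-res['-x'][0]),'edge slopes',{k:round(v[1],4) for k,v in res.items()})
rd=lambda f:cv2.imread(f)[:,:,::-1].copy()
lid('side',rd('pics/side0.png'),170,np.array([564,-150])); lid('top',rd('pics/top0.png'),170,np.array([564,-150]))
ims={n:manip.camera(n) for n in('side','top')}
for n in ims: cv2.imwrite(f'pics/{n}_end.png',ims[n][:,:,::-1]); lid(n,ims[n],164,np.array([586,72]))
# lower cases & bystanders: image difference vs start
for n in ims:
    d=cv2.absdiff(cv2.cvtColor(rd(f'pics/{n}0.png'),7),cv2.cvtColor(ims[n],7))
    cv2.imwrite(f'pics/{n}_diff.png',cv2.convertScaleAbs(d,alpha=3))
st()
E
```

```text
side z 170 ctr [ 563.3 -149.2] yaw -0.1861  len y 163.7 len x 116.0 edge slopes {'+y': np.float64(0.0027), '-y': np.float64(-0.0045), '+x': np.float64(-0.0072), '-x': np.float64(-0.0011)}
top z 170 ctr [ 565.2 -151.2] yaw -0.1855  len y 161.9 len x 111.4 edge slopes {'+y': np.float64(-0.0091), '-y': np.float64(-0.0008), '+x': np.float64(0.0021), '-x': np.float64(-0.0034)}
side z 164 ctr [586.2  73. ] yaw -0.0335  len y 165.0 len x 116.8 edge slopes {'+y': np.float64(0.0001), '-y': np.float64(0.0077), '+x': np.float64(-0.0015), '-x': np.float64(-0.0004)}
top z 164 ctr [588.1  70.7] yaw -0.0352  len y 161.3 len x 111.7 edge slopes {'+y': np.float64(-0.0051), '-y': np.float64(0.0078), '+x': np.float64(-0.0005), '-x': np.float64(-0.0043)}
t13.08 pos [366.2  80.5 226.7] rot [ 3.141e+00  2.000e-03 -3.800e-02] F [ 0.3 -0.7 -0.2] M [-0.02  0.03  0.03] gap 93.7
```

View pics/side_diff.png

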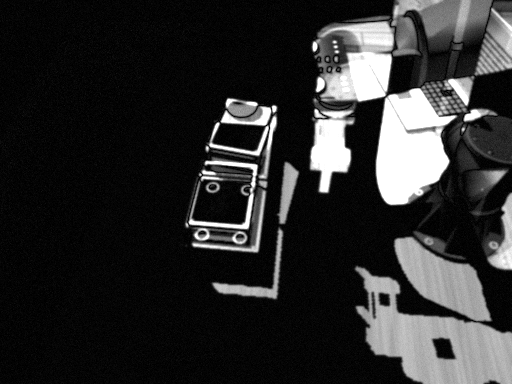

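The difference picture shows no change at the dished case's left and bottom edges (columns 187-195, row 265), the plain case outline, the microphone or the tumbler. What did change is the small case, its shadow and the arm.

In the side view the lid's length reads 168.0-168.2 mm seated, against 167.8-168.3 mm while it lay level on the flat lids. Two feet left up would change that by about 6 mm, so the case is level and down. The arm is well clear, so I hand in.

```bash
python3 -c "
from cell import manip
print(manip.sign_off())"
```

```text
the job is handed in; nothing more can be done
None
```

The small case looks seated, with all four feet down in the dishes. I handed the job in at about 13 s; no verdict came back.

**What I did:** With the open fingers I pushed the small case from the far side, which partly squared it and set it about 30 mm off the dish line. I then slid it along y past the wrong dishes, which squared it up. A final gentle push in x dropped it in. The highest force in the readings I took was about 10 N, and the arm ended well clear of everything.

**Last checks:**
- **Position:** in the side view the case centre matched the dish centre to within 0.2 mm, and in the top view to about 1 mm. That assumes a lid height of 164 mm, which is fully seated.
- **Drop:** the jump in the side view matches a drop of about 6 mm, and the contact force fell from about 9 N to about 5 N.
- **Square:** within about 0.005 rad.
- **Lower cases and bystanders:** start and end pictures from the side camera showed no movement of either lower case, the microphone or the tumbler. The tape was never approached. The torch was not checked separately.

**One check disagreed:** rough two-camera heights of the lid corners differed by about 4 mm end to end. The side-minus-top length difference was also about 2 mm larger than at the start, when the case stood level. Both are near pixel resolution. The lid's length in the side view matched the level readings to about 0.3 mm, where two feet left up would have changed it by about 6 mm. I therefore took it as level, but the pictures do not prove it to 0.015 rad.

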